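# Serve the shortbread with the tongs

## Task

Take the tongs from their rest and use them to pick up the rectangular shortbread from the marble slab. Lower it with the tongs, without dropping it, into the rectangular pocket of the wooden serving board so that it sits flat and square on the pocket's floor, let go, and lay the tongs back on their rest as they were. Keep your fingers off the shortbread, and leave the macaron, the espresso cup and the sugar shaker where they are.

Things in the scene. Friction and masses are not known exactly. Their poses are not given: they have to be found in the camera images.
- tongs_grip (a point): Point between the two upright blades (16 mm high) of the steel sprung tongs, half-way up, where they are squeezed along y. x runs from the bow (62 mm behind) to the jaws (63 mm ahead), z up. Outsides here 43 mm apart when open, 34.5 mm when the jaws hold something 20 mm wide; at 41 mm the tongs are held with jaws still open (33 mm gap). Weight 76 g. The jaws point away from the robot.
- tongs_jaw (a point): Point midway between the two jaw plates (bent down from the blades' front ends, 20 mm long in x, 3 mm thick, inner gap 37 mm when open), 8 mm above their lower ends: 63 mm ahead (+x) of tongs_grip and 42 mm below it. Same axes. The jaws close twice as far as the blades at tongs_grip.
- tongs: The whole tongs; origin between the blades' rear ends, level with their undersides; axes as tongs_grip, which lies 62 mm ahead and 8 mm up. A spring holds them open: at tongs_grip squeezing starts at about 3 N and takes about 5 N when the jaws are 20 mm apart; squeeze with 12 to 25 N to hold something firmly.
- rest_mid (a point): Where tongs_grip lies when the tongs are on their fixed wooden rest; x from bow to jaws, z up. Two cross saddles (8 mm thick, 39 mm behind and 31 mm ahead of this point) carry the blades, tops 50 mm above the worktop, 8 mm below this point; raised ends 12 mm high, 66 mm apart. Fingers fit between the saddles on both sides of the blades; the jaws hang free in front.
- tongs_rest: The fixed dark wooden rest: foot 100 x 84 x 10 mm with the two saddles; origin at the centre of its underside, axes as rest_mid.
- shortbread_mid (a point): Centre of the rectangular shortbread, biscuit-coloured with small dots on top, 38 mm (x) by 20 mm (y) by 22 mm high (z), about 22 g. It lies on a fixed marble slab 8 mm thick (90 x 150 mm) next to a round macaron.
- shortbread: The same shortbread; origin at the centre of its underside.
- pocket (a point): Centre of the floor of the pocket in the fixed wooden serving board (180 x 90 mm): 43 mm (x) by 25 mm (y), 7 mm deep, its floor 7 mm and the board's top 14 mm above the worktop. The seated shortbread stands 15 mm out of it. The pocket is in the board's end nearer the robot; an espresso cup stands on the other end, about 85 mm ahead (+x).
- macaron_mid (a point): Centre of the round macaron, 40 mm across and 24 mm high, biscuit-coloured; on the slab, about 70 mm to one side of the shortbread. Leave it.
- cup: White espresso cup, 62 mm across, 52 mm high, on the serving board; origin at the centre of its underside. Leave it.
- sugar_shaker: Sugar shaker, 44 mm across, 90 mm high, standing beyond the slab; origin at the centre of its underside. Leave it.
There are look-alikes about, which are no part of the job. What is shaped like the shortbread but pink or turquoise is not meant.

How it is judged:
By the outcome, as a careful person would: the job done as asked, in the order asked, and still so for the second after the job is handed in, with the robot touching nothing.
It also fails if it takes over 72 s, if anything falls off the work surface, if the arm or the gripper's body presses on something with over 40 N, if the wrist force passes 120 N, or if a joint passes its speed limit or range.

## Robot

A 6-joint arm with a two-finger parallel gripper is mounted at the origin on a cart in front of the work surface, level with it; the furniture and walls round the work are solid. World frame = base frame: x ahead of the robot, y to its left, z up, the work surface at z = 0. Lengths are in m, angles in rad, forces in N, time in s.
With the tool pointing down it reaches from about 0.275 to 0.975 m from the base axis. Payload 8.4 kg.
Tool frame: the origin (TCP) lies midway between the tips of the shut fingers; the grasp point (between the pads) lies 19 mm behind it (robot.grasp_offset is the distance from the TCP to the grasp point, in m); z points along the fingers, y is the line along which they close (so a half turn about z gives the same grasp; the last joint's range is limited). The gripper opens to 92 mm and grips with 3 to 60 N. Pads are 20 mm wide; open, the fingers measure 128 mm over their backs; the gripper's body (75 mm by 189 mm) begins 69 mm behind the grasp point.
Start: joints at [1.236, 0.353, 1.633, -0, 1.155, -0.002], TCP at [0.204, 0.591, 0.215] pointing down, gripper open.
Joint ranges: [-2.63, 2.63], [-0.92, 2.1], [0.06, 2.66], [-1.3, 4.44], [0, 2.69], [-3.02, 3.02]. Speed limits (rad/s): [2.22, 2.22, 2.79, 3.14, 3.14, 3.14].

## Interface

Orientations are given as a unit quaternion [w, x, y, z].
In Python, from plant import robot gives the robot as it stands. The module is installed in compiled form; this text tells all that it offers.
- The arm moves only by the tool drive_tool, never from a script. Its argument "steps" is one flat list of numbers, 7 for each row, row after row: the turn, a rotation vector about the tool's x, y, z as a fraction of full scale, then the shift along the tool's x, y, z as a fraction of full scale, then the opening, from 0 (shut) to 1 (fully open). In form: [rx, ry, rz, dx, dy, dz, hand, rx, ry, rz, dx, dy, dz, hand, ...]. A call has 1 to 12 rows; each row is the pose to reach, as a shift and turn from the pose commanded when the call began, along the tool's axes at that moment; what a row does not reach only later rows make up. Full scale, the value 1, is 1000 mm for a shift and 90 degrees for a turn. A row lasts 1/8 s, in which the tool goes at most 62.5 mm and 10.7 degrees, less where a joint would pass 70% of its speed; a pose out of reach is approached as far as the arm can. A call with a number of a shift or a turn outside -1 to 1 is refused whole. A call with a gripper value outside its range is refused whole. The fingers move at their own pace and stop on an object; "grip_force" is the grip in N (left out, the last holds). Time passes only in rows, so rows that repeat a pose let the fingers close. It gives the time, the measured TCP pose, the force, the opening and the grip force at its end, in the units of the state.
- robot.get_state(): the state, without advancing time (a new reading comes with each control period).
- robot.camera(name): name is "scene" or "top" or "wrist"; returns a dict with "image" (400x640x3 uint8, red, green, blue), "depth" (400x640 float32, m along the optical axis (not along the pixel's ray), 0 where there is no reading), "mtx" (3x3 intrinsics, pixels), "k1" (the pictures are not rectified: a ray, as slopes to the right and down, at radius r is drawn at 1 + k1 r^2 times it, then the intrinsics apply), "extrinsics" (4x4, takes a point from camera to world coordinates); the wrist camera has in their place "tool_from_camera" (4x4, takes a point from camera to tool coordinates, whose origin is the TCP and whose axes are the flange's). Camera axes: x right, y down, z forward; pixel columns grow to the right and rows downward; lengths in m; the calibration is good to about 2 mm. A picture is of the moment at which its call begins: read the wrist's pose just before it.
- robot.finish_job(): hands the job in; it is judged then, once.
The state is a dict: "t": time; "q": joint angles; "qvel": joint speeds; "joint_torque": joint torques, N m; "tcp_pos": TCP position; "orientation": TCP orientation; "force": force on the tool from outside, world axes, zero at the start; "ft_torque": the same for the moment, N m; "gripper_width": finger opening in m; "gripper_force": force on a finger pad.
Only numpy, scipy, OpenCV 4.12 (cv2) and the standard library are available. Lean on these libraries where they do the work, as an engineer would, in place of code of your own. Each camera call takes 0.05 s, during which the arm holds its last target. There are 200 camera calls.

## Working session

There is one attempt and no reset: what is moved stays moved. The work goes in short steps, Python scripts to look and compute and a tool call to move; the robot and the scene stay as the last step left them, time stands still between calls to the robot, and variables do not carry over. Pictures are saved under pics/ and viewed, at most 10 in all, crops included, and the job is handed in when it is done.

Besides the shell and the picture viewer there is one more tool, called after "Call:" as name(argument=value, ...) on one line, values as JSON. drive_tool: Moves the arm, as the interface text tells. Its arguments: {"type":"object","properties":{"steps":{"type":"array"},"grip_force":{"type":"number"}},"required":["steps"]}

```bash
mkdir -p pics; cat > h.py <<'E'
import numpy as np, cv2
from scipy.spatial.transform import Rotation as R
from plant import robot
def snap(name):
    s=robot.get_state(); c=robot.camera(name)
    if name=="wrist":
        T=np.eye(4); w,x,y,z=s["orientation"]; T[:3,:3]=R.from_quat([x,y,z,w]).as_matrix(); T[:3,3]=s["tcp_pos"]
        c["T"]=T@c["tool_from_camera"]
    else: c["T"]=c["extrinsics"]
    return c
def rays(c,uv):
    k=c["mtx"]; uv=np.array(uv,float).reshape(-1,1,2)
    return cv2.undistortPoints(uv,k,np.array([c["k1"],0,0,0,0.])).reshape(-1,2)
def atz(c,uv,z):
    r=rays(c,uv); d=np.c_[r,np.ones(len(r))]@c["T"][:3,:3].T; o=c["T"][:3,3]
    return o+d*((z-o[2])/d[:,2])[:,None]
def cloud(c):
    h,w=c["depth"].shape; u,v=np.meshgrid(np.arange(w),np.arange(h))
    r=rays(c,np.c_[u.ravel(),v.ravel()]); p=np.c_[r,np.ones(len(r))]*c["depth"].reshape(-1,1)
    return (p@c["T"][:3,:3].T+c["T"][:3,3]).reshape(h,w,3)
def save(c,fn,box=None,s=1):
    im=c["image"][...,::-1]
    if box: im=im[box[1]:box[3],box[0]:box[2]]
    cv2.imwrite("pics/"+fn,cv2.resize(im,None,fx=s,fy=s,interpolation=cv2.INTER_CUBIC))
E
python3 - <<'E'
from h import *
import pickle
c=snap("top"); pickle.dump(c,open("top.pkl","wb")); save(c,"top.png")
c=snap("scene"); pickle.dump(c,open("scene.pkl","wb")); save(c,"scene.png")
s=robot.get_state(); print(s["t"],s["tcp_pos"],s["orientation"],s["gripper_width"],robot.grasp_offset)
E
```

```text
0.1 [0.20403434 0.59029709 0.21392033] [-9.22434296e-05  1.65612404e-01  9.86190718e-01 -6.25497074e-04] 0.09163245737795768 0.0187
```

View pics/top.png

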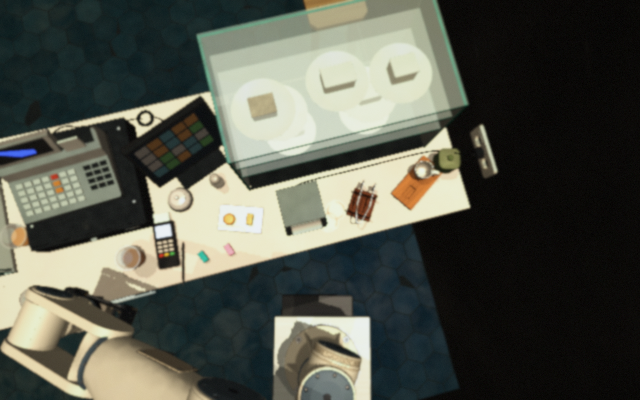

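View pics/scene.png

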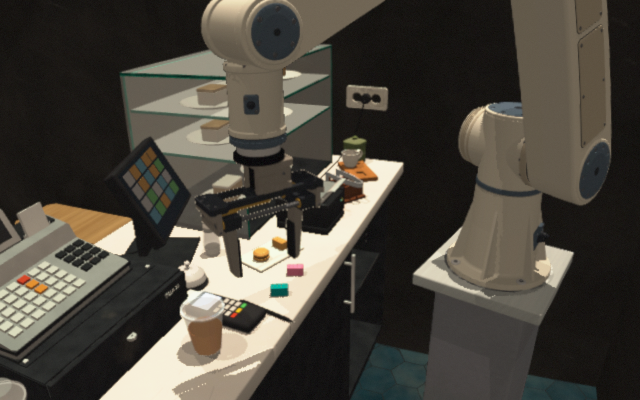

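The top view shows the slab at (241,219) with a round biscuit at (229,219) and a rectangular one at (250,219). The tongs on their rest are at (362,202) and the board at (415,183). The turquoise (204,256) and pink (229,249) look-alikes are off the slab. Next I'll enlarge this region.

```bash
python3 - <<'E'
from h import *
import pickle
c=pickle.load(open("top.pkl","rb"))
a=c["image"][195:240,205:275]; b=c["image"][140:235,325:470]
f=lambda i,s:cv2.resize(i[...,::-1],None,fx=s,fy=s,interpolation=cv2.INTER_CUBIC)
A=f(a,5);B=f(b,5)
o=np.zeros((A.shape[0]*0+475,0,3),np.uint8)
save(c,"t2.png",(335,140,465,235),6); save(c,"t1.png",(205,170,275,240),8)
for n,uv,z in [("short",(250,219),.03),("mac",(229,219),.032),("rest",(362,202),.058),("board",(415,183),.014),("cup",(423,170),.06),("base",(325,390),.0),("pink",(229,249),.02)]:
    print(n,atz(c,[uv],z)[0].round(3))
E
```

```text
short [0.473 0.248 0.03 ]
mac [0.472 0.318 0.032]
rest [ 0.532 -0.128  0.058]
board [ 0.608 -0.318  0.014]
cup [ 0.644 -0.335  0.06 ]
base [-0.084 -0.011  0.   ]
pink [0.372 0.317 0.02 ]
```

View pics/t2.png

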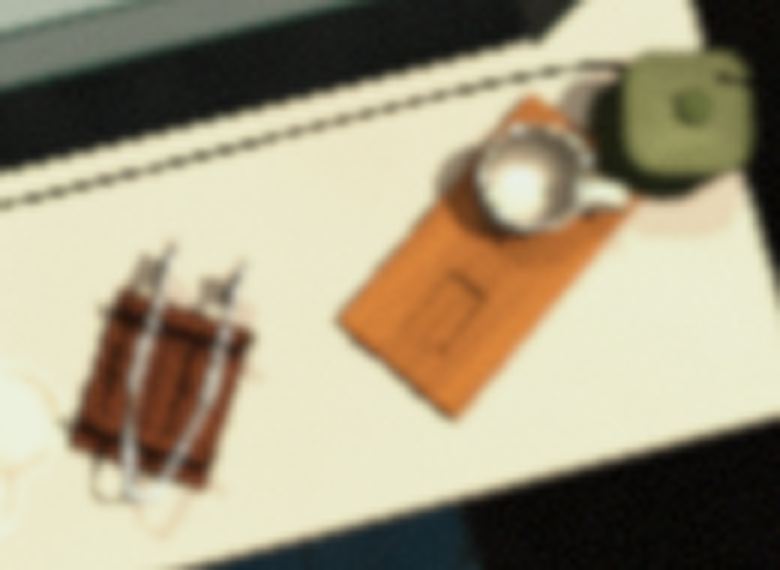

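View pics/t1.png

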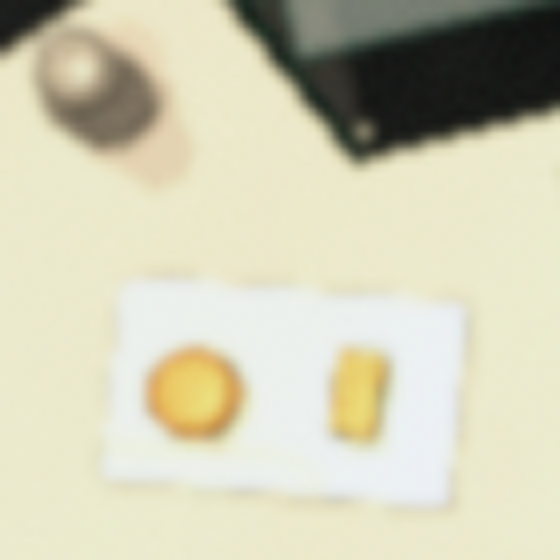

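The enlarged crops confirm the shortbread: the rectangular biscuit-coloured piece on the white slab at top pixel (250,219). The round one at (229,219) is the macaron. The pocket is at crop (448,312), which is top pixel (409.7,192). Now I'll get rough poses and the height of nearby obstacles.

```bash
cat >> h.py <<'E'
def st():
    s=robot.get_state(); w,x,y,z=s["orientation"]; return s,np.array(s["tcp_pos"]),R.from_quat([x,y,z,w])
def down(yaw): # tool pointing down with tool y at yaw+90deg (deg), tool x = -(forward) as at start
    return R.from_matrix(np.c_[[-np.cos(yaw),-np.sin(yaw),0],[-np.sin(yaw),np.cos(yaw),0],[0,0,-1]])
def go(p,yawdeg,cur=None):
    """fractions for TCP target p and yaw (object x axis direction)"""
    s,p0,r0=st() if cur is None else (None,)+cur
    r1=down(np.radians(yawdeg)); rv=(r0.inv()*r1).as_rotvec()/(np.pi/2); d=r0.inv().apply(np.array(p)-p0)
    print("go",np.r_[rv,d].round(4).tolist(),"rows",np.ceil(max(np.linalg.norm(rv)*90/10.7,np.linalg.norm(d)/.0625)))
E
python3 - <<'E'
from h import *
import pickle
c=pickle.load(open("top.pkl","rb"))
g=lambda x,y:(335+x/6-.4,140+y/6-.4)
P=lambda uv,z:atz(c,uv,z)[:,:2]
def ang(v): return np.degrees(np.arctan2(v[1],v[0])).round(1)
q=P([g(120,300),g(250,335),g(205,480),g(75,435)],.062); print("rest",q.round(3),q.mean(0),ang(q[0]+q[1]-q[2]-q[3]))
q=P([g(165,250),g(240,275),g(140,495)],.066); print("tongs",q.round(3),ang((q[0]+q[1])/2-q[2]))
q=P([g(530,97),g(637,203),g(455,418),g(340,320)],.014); print("board",q.round(3),ang(q[0]+q[1]-q[2]-q[3]))
q=P([g(455,268),g(487,290),g(440,355),g(408,333)],.014); print("pocket",q.round(3),q.mean(0),ang(q[0]+q[1]-q[2]-q[3]))
g=lambda x,y:(205+x/8-.4,170+y/8-.4)
q=P([g(335,345),g(388,348),g(380,442),g(332,438)],.03); print("short",q.round(3),q.mean(0),ang(q[0]+q[1]-q[2]-q[3]))
C=cloud(c)
for y in [(190,230),(150,190)]:
  pass
for u,v in [(300,195),(303,222),(200,35),(467,105),(235,180),(250,188),(446,158),(335,210),(216,181),(205,140)]: print((u,v),C[v,u].round(3))
s,p,r=st(); print(robot.camera("wrist")["tool_from_camera"].round(3).tolist())
go([.50,-.13,.33],-15)
E
```

```text
rest [[ 0.573 -0.102]
 [ 0.554 -0.175]
 [ 0.473 -0.149]
 [ 0.497 -0.077]] [ 0.52437152 -0.12596988] -17.8
tongs [[ 0.601 -0.127]
 [ 0.588 -0.169]
 [ 0.464 -0.113]] -15.1
board [[ 0.705 -0.348]
 [ 0.643 -0.409]
 [ 0.515 -0.301]
 [ 0.572 -0.235]] -40.3
pocket [[ 0.603 -0.302]
 [ 0.59  -0.32 ]
 [ 0.552 -0.292]
 [ 0.564 -0.274]] [ 0.57737671 -0.29729111] -36.0
short [[0.494 0.261]
 [0.493 0.238]
 [0.453 0.241]
 [0.455 0.261]] [0.47395464 0.25011671] -1.6
(300, 195) [0.547 0.08  0.096]
(303, 222) [0.459 0.069 0.099]
(200, 35) [0.913 0.34  0.425]
(467, 105) [ 0.738 -0.355  0.426]
(235, 180) [ 0.612  0.309 -0.003]
(250, 188) [0.582 0.253 0.015]
(446, 158) [ 0.68  -0.406  0.087]
(335, 210) [ 0.511 -0.041  0.001]
(216, 181) [0.592 0.356 0.083]
(205, 140) [0.706 0.378 0.166]
[[-0.0, -0.961, -0.275, 0.078], [1.0, -0.001, 0.001, 0.001], [-0.001, -0.275, 0.961, -0.17], [0.0, 0.0, 0.0, 1.0]]
go [-0.0006, -0.0, -0.0452, -0.515, -0.5843, -0.1153] rows 13.0
```

Call:
drive_tool(steps=[0, 0, 0, 0, 0, -0.06, 1, 0, 0, -0.045, -0.515, -0.584, -0.115, 1, 0, 0, -0.045, -0.515, -0.584, -0.115, 1, 0, 0, -0.045, -0.515, -0.584, -0.115, 1, 0, 0, -0.045, -0.515, -0.584, -0.115, 1, 0, 0, -0.045, -0.515, -0.584, -0.115, 1, 0, 0, -0.045, -0.515, -0.584, -0.115, 1, 0, 0, -0.045, -0.515, -0.584, -0.115, 1, 0, 0, -0.045, -0.515, -0.584, -0.115, 1, 0, 0, -0.045, -0.515, -0.584, -0.115, 1, 0, 0, -0.045, -0.515, -0.584, -0.115, 1, 0, 0, -0.045, -0.515, -0.584, -0.115, 1])

```text
t: 1.65
tcp_pos: [0.4652, -0.0457, 0.3233]
orientation: [0.0, 0.131, 0.991, 0.0]
force: [0.9, 0.9, 0.9]
gripper_width: 0.092
gripper_force: 0.0
```

Call:
drive_tool(steps=[0, 0, 0, 0, 0, 0, 1, 0, 0, 0, 0, 0, 0, 1])

```text
t: 1.9
tcp_pos: [0.4644, -0.0435, 0.3226]
orientation: [-0.001, 0.131, 0.991, 0.0]
force: [-0.8, 0.4, -0.5]
gripper_width: 0.0921
gripper_force: 0.0
```

```bash
python3 - <<'E'
from h import *
import pickle
s,p,r=st(); print(s["t"],p.round(4),r.as_matrix().round(3).tolist(),s["qvel"])
c=snap("wrist"); pickle.dump(c,open("w1.pkl","wb")); save(c,"w1.png")
go([.50,-.13,.33],-15)
E
```

```text
1.9 [ 0.4644 -0.0435  0.3226] [[-0.966, 0.26, -0.001], [0.26, 0.966, 0.001], [0.001, 0.0, -1.0]] [ 0.03343317 -0.01173962  0.00976119 -0.00074621 -0.00159462 -0.00095432]
go [0.0002, -0.0006, -0.0, -0.057, -0.0749, -0.0074] rows 2.0
```

View pics/w1.png

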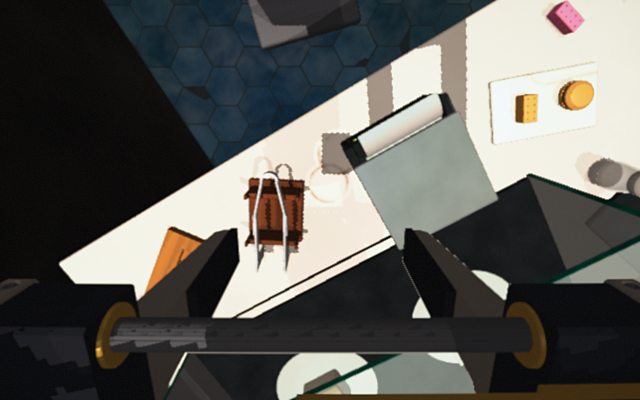

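The wrist view shows the tongs from the bow at (268,172) to the jaws near (258,268) and (286,270), lying on the rest at (275,212). There is a faint ring or glass at (330,183) beside the rest, and the slab with the biscuits is at (545,103). I'll move closer over the rest, a little back, for a precise look.

```bash
python3 - <<'E'
from h import *
import pickle
c=pickle.load(open("w1.pkl","rb"))
C=cloud(c)
for u,v in [(330,183),(318,178),(345,183),(330,168),(260,215),(283,215)]: print((u,v),C[v,u].round(3))
q=atz(c,[(268,174),(259,225),(285,225),(258,268),(286,270)],.066);print(q.round(3))
q=atz(c,[(517,95),(536,95),(537,122),(518,122)],.03);print(q.round(3),q.mean(0))
go([.44,-.105,.23],-16)
E
```

```text
(330, 183) [ 0.511 -0.04  -0.002]
(318, 178) [ 0.498 -0.056  0.001]
(345, 183) [ 0.517 -0.018 -0.001]
(330, 168) [ 0.488 -0.034 -0.001]
(260, 215) [ 0.53  -0.157  0.009]
(283, 215) [ 0.522 -0.111  0.065]
[[ 0.461 -0.114  0.066]
 [ 0.527 -0.147  0.066]
 [ 0.536 -0.113  0.066]
 [ 0.589 -0.169  0.066]
 [ 0.602 -0.131  0.066]]
[[0.451 0.235 0.03 ]
 [0.458 0.26  0.03 ]
 [0.494 0.258 0.03 ]
 [0.487 0.232 0.03 ]] [0.4724743  0.24595528 0.03      ]
go [0.0002, -0.0006, 0.0111, 0.0073, -0.0664, 0.0927] rows 2.0
```

Call:
drive_tool(steps=[0, 0, 0.011, 0.007, -0.066, 0.093, 0.65, 0, 0, 0.011, 0.007, -0.066, 0.093, 0.65, 0, 0, 0.011, 0.007, -0.066, 0.093, 0.65, 0, 0, 0.011, 0.007, -0.066, 0.093, 0.65, 0, 0, 0.011, 0.007, -0.066, 0.093, 0.65])

```text
t: 2.58
tcp_pos: [0.4424, -0.1047, 0.2316]
orientation: [0.001, 0.138, 0.99, -0.0]
force: [0.4, 0.9, 0.4]
gripper_width: 0.0599
gripper_force: 0.0
```

```bash
python3 - <<'E'
from h import *
import pickle
s,p,r=st(); print(s["t"],p.round(4),s["qvel"].round(3))
c=snap("wrist"); pickle.dump(c,open("w2.pkl","wb")); save(c,"w2.png",(160,60,480,300),2.5)
E
```

```text
2.575 [ 0.4424 -0.1047  0.2316] [-0.005  0.003  0.004  0.    -0.003 -0.005]
```

View pics/w2.png

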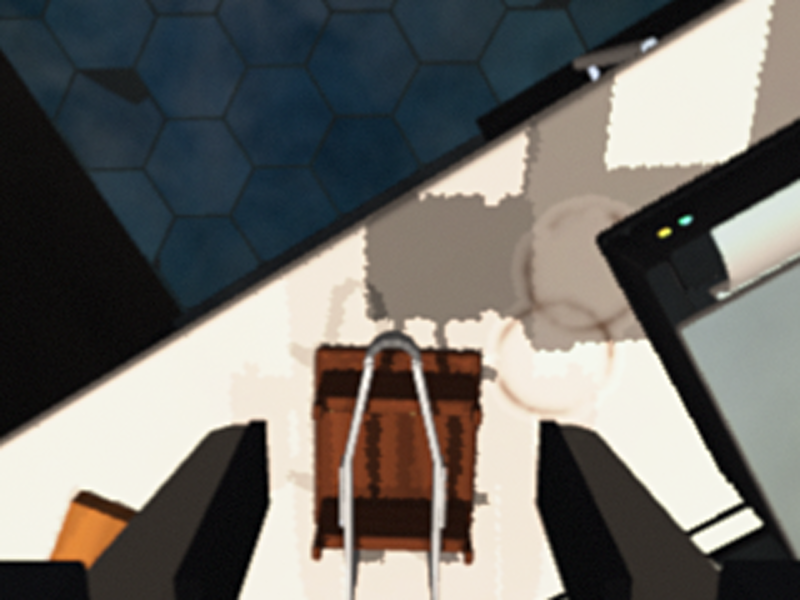

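The ring is only a coffee stain. In the crop, the bow's outer edge is at (393,335). The grip flats run from rows 465 to 525 at columns 344 and 440, and the blades leave the picture at (349,598) and (436,598).

```bash
python3 - <<'E'
from h import *
import pickle
c=pickle.load(open("w2.pkl","rb"))
g=lambda x,y:(160+x/2.5-.3,60+y/2.5-.3)
q=atz(c,[g(393,334),g(344,495),g(440,495),g(349,598),g(436,598),g(368,365),g(419,365)],.066);print(q.round(4))
m=(q[1]+q[2])/2; n=(q[3]+q[4])/2; b=(q[5]+q[6])/2
ang=lambda v:np.degrees(np.arctan2(v[1],v[0]))
print(np.linalg.norm(q[1]-q[2]),"m",m, "yaw",ang(m-q[0]),ang(m-b),ang(n-b),ang(n-q[0]), ang(q[2]-q[1])-90,np.linalg.norm(m-q[0]))
C=cloud(c); 
z=C[...,2]; mask=(z>.058)&(z<.075)&(C[...,0]<.62)&(C[...,0]>.43)&(np.abs(C[...,1]+.13)<.06)
P=C[mask][:,:2]; print(mask.sum(), P.mean(0), np.median(C[mask][:,2]))
# axis by midpoints
for yaw in (-14,-15,-16,-17,-18):
    e=np.array([np.cos(np.radians(yaw)),np.sin(np.radians(yaw))]); n_=np.array([-e[1],e[0]])
    u=P@e; w=P@n_; bins=np.arange(u.min()+.02,u.max(),.01); mid=[(w[(u>a)&(u<a+.01)].min()+w[(u>a)&(u<a+.01)].max())/2 for a in bins[:-1]]
    print(yaw,(np.array(mid)*1000).round(1),u.min().round(4))
E
```

```text
[[ 0.4577 -0.1123  0.066 ]
 [ 0.5234 -0.1541  0.066 ]
 [ 0.5351 -0.1129  0.066 ]
 [ 0.5744 -0.1673  0.066 ]
 [ 0.5855 -0.1285  0.066 ]
 [ 0.4679 -0.1264  0.066 ]
 [ 0.4739 -0.1055  0.066 ]]
0.042788273930569616 m [ 0.52923836 -0.13348408  0.066     ] yaw -16.463932611817242 -16.741148681968898 -16.347640649731343 -16.227512201890686 -15.965484892083268 0.07462352911930702
963 [ 0.52265657 -0.131914  ] 0.06503009720028452
-14 [ 0.2  1.4  9.5 -2.2 -1.2 -1.7 -2.  -2.4 -2.8  4.6 -4.1 -4.5] 0.4732
-15 [ 8.9 10.3 18.6  8.1  8.2  7.9  7.8  7.5  7.4 14.8  6.3  6.1] 0.4731
-16 [17.6 19.2 27.6 17.5 17.6 17.6 17.6 17.5 17.5 25.1 16.8 16.8] 0.4729
-17 [26.4 28.1 36.6 26.8 26.9 27.2 27.3 27.4 27.6 28.2 27.3 27.5] 0.4725
-18 [35.1 37.1 35.9 36.3 36.2 36.7 37.  37.4 37.7 38.4 37.7 38.1] 0.4719
```

The 42.8 mm blade width and the 61 mm from grip to rear end both agree with the given sizes. Now I'll work out the approach.

```bash
python3 - <<'E'
from h import *
go([.5292,-.1335,.13],-16.4)
go([.5292,-.1335,.039],-16.4)
E
```

```text
go [0.0002, 0.0016, 0.0053, -0.0913, -0.0038, 0.1017] rows 3.0
go [0.0002, 0.0016, 0.0053, -0.091, -0.0038, 0.1927] rows 4.0
```

Call:
drive_tool(steps=[0, 0.0016, 0.005, -0.091, -0.004, 0.102, 0.65, 0, 0.0016, 0.005, -0.091, -0.004, 0.102, 0.65, 0, 0.0016, 0.005, -0.091, -0.004, 0.102, 0.65, 0, 0.0016, 0.005, -0.091, -0.004, 0.102, 0.65, 0, 0.0016, 0.005, -0.091, -0.004, 0.142, 0.65, 0, 0.0016, 0.005, -0.091, -0.004, 0.182, 0.65, 0, 0.0016, 0.005, -0.091, -0.004, 0.193, 0.65, 0, 0.0016, 0.005, -0.091, -0.004, 0.193, 0.65, 0, 0.0016, 0.005, -0.091, -0.004, 0.193, 0.65])

```text
t: 3.75
tcp_pos: [0.5286, -0.1347, 0.039]
orientation: [0.0, 0.143, 0.99, 0.0]
force: [0.2, -0.0, 0.1]
gripper_width: 0.06
gripper_force: 0.0
```

```bash
python3 - <<'E'
from h import *
s,p,r=st(); print(s["t"],p.round(4),s["force"],s["gripper_width"])
go([.5292,-.1335,.039],-16.4)
c=snap("wrist"); save(c,"w3.png",(160,60,480,300),2.5)
E
```

```text
3.75 [ 0.5286 -0.1347  0.039 ] [ 0.16042321 -0.00282676  0.07562479] 0.059978561199799635
go [0.0001, 0.0002, -0.0006, -0.0003, 0.0014, -0.0] rows 1.0
```

View pics/w3.png

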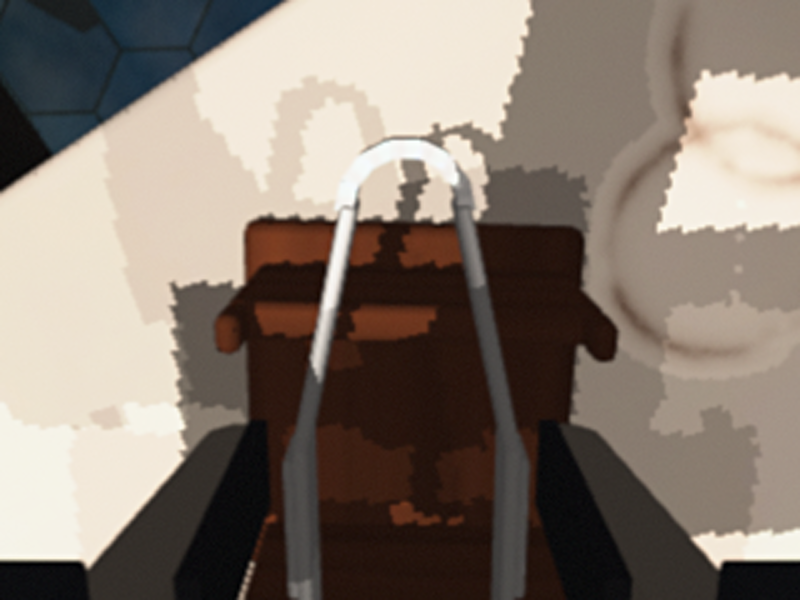

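The fingers straddle the grip flats: the left gap is about 19 px (268 to 287) and the right about 12 px (528 to 540), so the hand needs to shift about 1 mm in +y. Then I'll close to 41 mm.

Call:
drive_tool(steps=[0, 0, 0, 0, 0.001, 0, 0.65, 0, 0, 0, 0, 0.001, 0, 0.44, 0, 0, 0, 0, 0.001, 0, 0.44, 0, 0, 0, 0, 0.001, 0, 0.44, 0, 0, 0, 0, 0.001, 0, 0.44, 0, 0, 0, 0, 0.001, 0, 0.44], grip_force=15)

```text
t: 4.55
tcp_pos: [0.5278, -0.1336, 0.0372]
orientation: [-0.001, 0.143, 0.99, 0.0]
force: [-0.3, 0.3, 4.4]
gripper_width: 0.0406
gripper_force: 5.9
```

Call:
drive_tool(steps=[0, 0, 0, 0, 0, -0.01, 0.44, 0, 0, 0, 0, 0, -0.02, 0.44, 0, 0, 0, 0, 0, -0.05, 0.44, 0, 0, 0, 0, 0, -0.08, 0.44, 0, 0, 0, 0, 0, -0.11, 0.44, 0, 0, 0, 0, 0, -0.11, 0.44, 0, 0, 0, 0, 0, -0.11, 0.44])

```text
t: 5.42
tcp_pos: [0.5275, -0.1335, 0.1467]
orientation: [-0.001, 0.143, 0.99, 0.0]
force: [0.1, 0.2, -1.1]
gripper_width: 0.0403
gripper_force: 4.7
```

```bash
cat > tg.py <<'E'
from h import *
# tong blades in the tool frame from wrist cloud
def tongs(c):
    K=c["T"]; C=cloud(c)@np.eye(3); s,p,r=st(); Q=r.inv().apply(C.reshape(-1,3)-p)
    return Q.reshape(C.shape)
E
python3 - <<'E'
from tg import *
import pickle
s,p,r=st(); print(s["t"],p.round(4),s["force"].round(2),s["gripper_width"],s["gripper_force"],r.as_matrix().round(4).tolist())
c=snap("wrist"); pickle.dump(c,open("w4.pkl","wb"))
Q=tongs(c); m=(np.abs(Q[...,2]+.0187)<.03)&(np.abs(Q[...,1])<.03)&(Q[...,0]>.012)&(Q[...,0]<.1)&(c["depth"]>0)
P=Q[m]; print(len(P))
for a in np.arange(.01,.085,.01):
    k=P[(P[:,0]>a)&(P[:,0]<a+.01)]
    if len(k): print(a.round(3),k[:,1].min().round(4),k[:,1].max().round(4),((k[:,1].min()+k[:,1].max())/2).round(4),np.median(k[:,2]).round(4),k[:,2].min().round(4))
print(P[:,0].max())
E
```

```text
5.425 [ 0.5275 -0.1335  0.1467] [ 0.08  0.18 -1.15] 0.04033118195707338 4.675263315439224 [[-0.959, 0.2833, -0.0027], [0.2833, 0.959, 0.0008], [0.0028, -0.0, -1.0]]
2221
0.01 -0.0198 0.0209 0.0005 -0.0286 -0.0305
0.02 -0.0186 0.0197 0.0005 -0.0287 -0.0303
0.03 -0.0164 0.0176 0.0006 -0.0286 -0.0304
0.04 -0.0144 0.0154 0.0005 -0.0286 -0.0304
0.05 -0.0126 0.0134 0.0004 -0.0284 -0.0304
0.06 -0.0113 0.0124 0.0005 -0.0277 -0.0293
0.07 -0.0037 0.0046 0.0005 -0.0272 -0.0294
0.07079419346685517
```

The tongs are held with the jaws open (40.3 mm), level, and centred in the pads to within 0.5 mm. Next I'll move to look at the shortbread from the side.

```bash
python3 - <<'E'
from h import *
go([.45,.173,.2],-3)
E
```

```text
go [0.0003, -0.0025, -0.1496, 0.161, 0.272, -0.0532] rows 6.0
```

Call:
drive_tool(steps=[0, 0, 0, 0, 0, -0.053, 0.44, 0, -0.0017, -0.03, 0.04, 0.068, -0.053, 0.44, 0, -0.0017, -0.07, 0.08, 0.11, -0.053, 0.44, 0, -0.0017, -0.11, 0.11, 0.15, -0.053, 0.44, 0, -0.0017, -0.15, 0.14, 0.2, -0.053, 0.44, 0, -0.0017, -0.15, 0.161, 0.24, -0.053, 0.44, 0, -0.0017, -0.15, 0.161, 0.272, -0.053, 0.44, 0, -0.0017, -0.15, 0.161, 0.272, -0.053, 0.44, 0, -0.0017, -0.15, 0.161, 0.272, -0.053, 0.44, 0, -0.0017, -0.15, 0.161, 0.272, -0.053, 0.44])

```text
t: 6.72
tcp_pos: [0.4503, 0.1718, 0.2]
orientation: [-0.0, 0.026, 1.0, -0.0]
force: [-0.5, -0.0, -0.6]
gripper_width: 0.0407
gripper_force: 4.7
```

```bash
python3 - <<'E'
from h import *
import pickle
s,p,r=st(); print(s["t"],p.round(4),s["force"].round(2),s["gripper_width"])
c=snap("wrist"); pickle.dump(c,open("w5.pkl","wb")); save(c,"w5.png",(280,60,600,300),2.5)
C=cloud(c); m=(C[...,2]>.022)&(C[...,2]<.038)&(abs(C[...,0]-.473)<.04)&(abs(C[...,1]-.248)<.03)
m=cv2.morphologyEx(m.astype(np.uint8),cv2.MORPH_OPEN,np.ones((3,3)))>0
P=C[m]; print(len(P),np.median(P[:,2]),P.min(0),P.max(0)); print(cv2.minAreaRect(P[:,:2].astype(np.float32)*1000))
v,u=np.nonzero(m); print(u.min(),u.max(),v.min(),v.max())
E
```

```text
6.725 [0.4503 0.1718 0.2   ] [-0.5  -0.02 -0.57] 0.04065062684144138
680 0.029527838268449097 [0.45313245 0.23882108 0.02211374] [0.4915571  0.26166138 0.03167377]
((473.0099792480469, 250.5721435546875), (20.492355346679688, 38.59767150878906), 82.49324035644531)
383 405 175 210
```

View pics/w5.png

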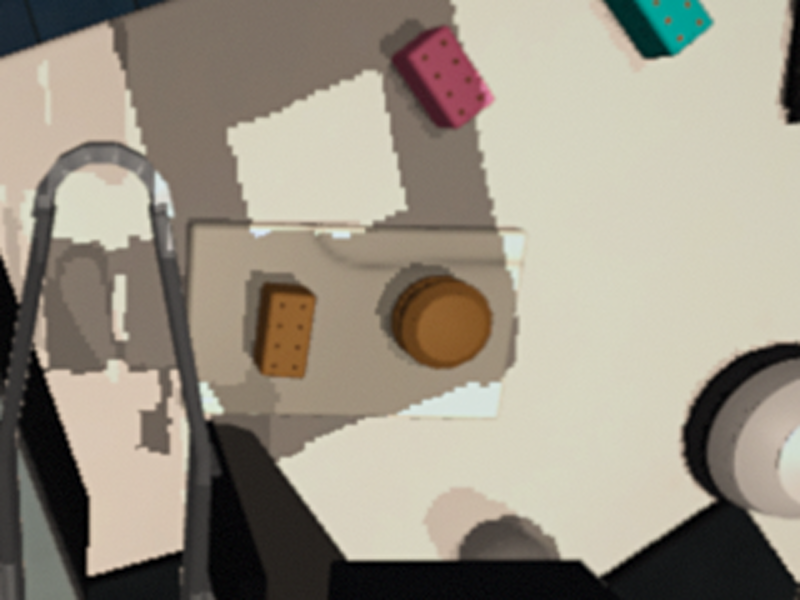

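The shortbread's dotted top face is at crop corners (272,284), (316,293), (304,377) and (262,373). The macaron is at (442,320). I'll compare this reading with the depth fit.

```bash
python3 - <<'E'
from h import *
import pickle
c=pickle.load(open("w5.pkl","rb"))
g=lambda x,y:(280+x/2.5-.3,60+y/2.5-.3)
q=atz(c,[g(272,284),g(316,293),g(304,377),g(262,373)],.030); print(q.round(4),q.mean(0))
v=q[2]+q[3]-q[0]-q[1]; print(np.degrees(np.arctan2(v[1],v[0])),np.linalg.norm(v)/2,np.linalg.norm(q[1]+q[2]-q[0]-q[3])/2)
yaw=-7.3; a=np.radians(yaw); S=np.array([.473,.2505])
e=np.array([np.cos(a),np.sin(a)]); n=np.array([-e[1],e[0]])
t=S-.063*e-.0005*n; print(t)   # tong centre offset +0.5mm in tool y
go([*t,.12],yaw); go([*t,.048],yaw)
E
```

```text
[[0.45   0.2437 0.03  ]
 [0.4549 0.2622 0.03  ]
 [0.4919 0.2577 0.03  ]
 [0.4891 0.2395 0.03  ]] [0.47146966 0.25081111 0.03      ]
-6.540831434273672 0.038324063448585376 0.018735105128336243
[0.41044712 0.25800912]
go [-0.0001, -0.0003, 0.0475, 0.0445, 0.0839, 0.0802] rows 2.0
go [-0.0001, -0.0003, 0.0475, 0.0444, 0.0839, 0.1522] rows 3.0
```

Call:
drive_tool(steps=[0, 0, 0.045, 0.0445, 0.084, 0.06, 0.44, 0, 0, 0.045, 0.0445, 0.084, 0.08, 0.44, 0, 0, 0.045, 0.0445, 0.084, 0.08, 0.44, 0, 0, 0.045, 0.0445, 0.084, 0.1, 0.44, 0, 0, 0.045, 0.0445, 0.084, 0.12, 0.44, 0, 0, 0.045, 0.0445, 0.084, 0.14, 0.44, 0, 0, 0.045, 0.0445, 0.084, 0.152, 0.44, 0, 0, 0.045, 0.0445, 0.084, 0.152, 0.44, 0, 0, 0.045, 0.0445, 0.084, 0.152, 0.44])

```text
t: 7.9
tcp_pos: [0.4113, 0.2591, 0.0492]
orientation: [0.001, 0.061, 0.998, 0.0]
force: [0.3, 0.4, -0.0]
gripper_width: 0.0403
gripper_force: 4.7
```

```bash
python3 - <<'E'
from h import *
import pickle
s,p,r=st(); print(s["t"],p.round(4),s["force"].round(2),s["gripper_width"])
go([.4104,.2581,.048],-7)
c=snap("scene");pickle.dump(c,open("s2.pkl","wb")); save(c,"s2.png",(200,180,360,300),5)
E
```

```text
7.9 [0.4113 0.2591 0.0492] [ 0.35  0.43 -0.05] 0.04027861857851634
go [0.0006, 0.0006, -0.0003, 0.0007, -0.0011, 0.0012] rows 1.0
```

View pics/s2.png

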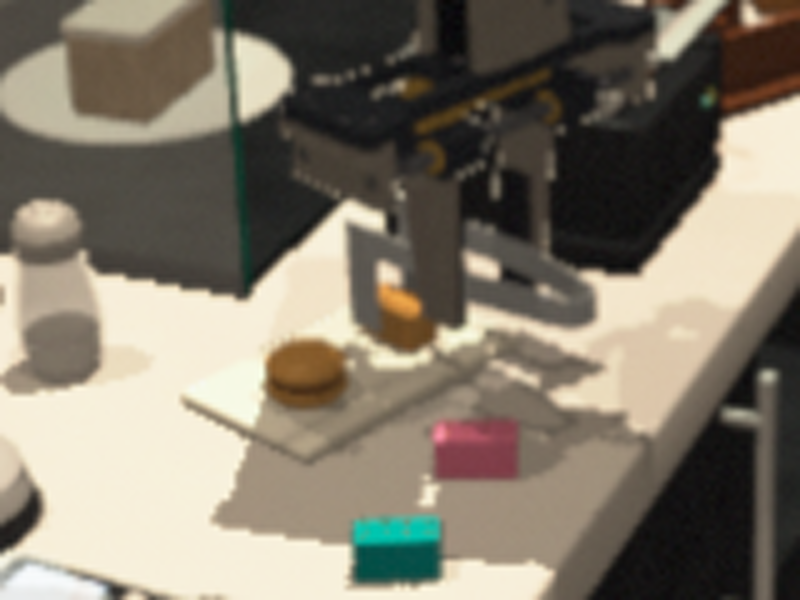

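The scene crop shows the near jaw plate at (348–378, 225–330) and the shortbread at (378–435, 285–350), so the jaws may be too far forward. I'll project the expected geometry to check this.

```bash
python3 - <<'E'
from h import *
import pickle
c=pickle.load(open("s2.pkl","rb")); s,p,r=st()
def proj(P):
    Ti=np.linalg.inv(c["T"]); q=np.array(P)@Ti[:3,:3].T+Ti[:3,3]
    uv=cv2.projectPoints(q.reshape(-1,1,3),np.zeros(3),np.zeros(3),c["mtx"],np.array([c["k1"],0,0,0,0.]))[0].reshape(-1,2)
    return ((uv-[200,180])*5+2).round(0)
tool=lambda x,y,z:p+r.apply([-x,y,z])
print("near jaw outer: lower rear, lower front, upper front, upper rear\n",proj([tool(a,.0195,z) for a,z in((.053,.0293),(.073,.0293),(.073,-.029),(.053,-.029))]))
print("bow outer",proj([tool(-.0708,.0005,-.029)]))
a=np.radians(-7);e=np.array([np.cos(a),np.sin(a)]);n=np.array([-e[1],e[0]])
for z in(.03,.008): print("bread",proj([np.r_[np.array([.473,.2505])+i*.019*e+j*.01*n,z] for i,j in((-1,-1),(-1,1),(1,1),(1,-1))]).tolist())
E
```

```text
near jaw outer: lower rear, lower front, upper front, upper rear
 [[380. 334.]
 [353. 321.]
 [347. 215.]
 [374. 227.]]
bow outer [[588. 294.]]
bread [[438.0, 300.0], [408.0, 314.0], [356.0, 290.0], [386.0, 277.0]]
bread [[439.0, 339.0], [410.0, 354.0], [358.0, 329.0], [388.0, 315.0]]
```

The projection matches the picture: predicted rear edge of the jaw 374–380 against 378 observed, and bread corner 438 against 435. I'll trim the pose by about 1 mm and squeeze.

Call:
drive_tool(steps=[0, 0, 0, 0.0005, -0.001, 0.001, 0.44, 0, 0, 0, 0.0005, -0.001, 0.001, 0.4, 0, 0, 0, 0.0005, -0.001, 0.001, 0.37, 0, 0, 0, 0.0005, -0.001, 0.001, 0.3, 0, 0, 0, 0.0005, -0.001, 0.001, 0.3, 0, 0, 0, 0.0005, -0.001, 0.001, 0.3, 0, 0, 0, 0.0005, -0.001, 0.001, 0.3], grip_force=18)

```text
t: 8.82
tcp_pos: [0.41, 0.2581, 0.0474]
orientation: [0.0, 0.061, 0.998, 0.0]
force: [-0.9, 1.0, 0.0]
gripper_width: 0.0351
gripper_force: 17.9
```

```bash
python3 - <<'E'
from h import *
s,p,r=st(); print(s["t"],p.round(4),s["force"].round(2),s["gripper_width"],s["gripper_force"],np.degrees(np.arctan2(-r.as_matrix()[1,0],-r.as_matrix()[0,0])))
E
```

```text
8.825 [0.41   0.2581 0.0474] [-0.87  1.    0.02] 0.035091504661289005 17.938314656785224 -7.005058286677296
```

Call:
drive_tool(steps=[0, 0, 0, 0, 0, -0.008, 0.3, 0, 0, 0, 0, 0, -0.03, 0.3, 0, 0, 0, 0, 0, -0.07, 0.3, 0, 0, 0, 0, 0, -0.11, 0.3, 0, 0, 0, 0, 0, -0.15, 0.3, 0, 0, 0, 0, 0, -0.15, 0.3, 0, 0, 0, 0, 0, -0.15, 0.3])

```text
t: 9.7
tcp_pos: [0.4096, 0.2578, 0.1971]
orientation: [-0.0, 0.061, 0.998, 0.0]
force: [-0.3, 0.4, -1.5]
gripper_width: 0.0358
gripper_force: 18.0
```

```bash
python3 - <<'E'
from h import *
s,p,r=st(); print(s["t"],p.round(4),s["force"].round(2),s["gripper_width"],s["gripper_force"])
go([.51,-.346,.2],-38)
E
```

```text
9.7 [0.4096 0.2578 0.1971] [-0.34  0.39 -1.51] 0.03583004761698316 17.956566871725954
go [0.0, -0.0, 0.3444, -0.1734, -0.587, -0.003] rows 10.0
```

Call:
drive_tool(steps=[0, 0, 0.02, -0.008, -0.03, -0.003, 0.3, 0, 0, 0.05, -0.025, -0.08, -0.003, 0.3, 0, 0, 0.085, -0.04, -0.14, -0.003, 0.3, 0, 0, 0.12, -0.06, -0.2, -0.003, 0.3, 0, 0, 0.155, -0.078, -0.26, -0.003, 0.3, 0, 0, 0.19, -0.095, -0.32, -0.003, 0.3, 0, 0, 0.225, -0.112, -0.38, -0.003, 0.3, 0, 0, 0.26, -0.13, -0.44, -0.003, 0.3, 0, 0, 0.295, -0.147, -0.5, -0.003, 0.3, 0, 0, 0.33, -0.163, -0.55, -0.003, 0.3, 0, 0, 0.344, -0.17, -0.577, -0.003, 0.3, 0, 0, 0.344, -0.173, -0.587, -0.003, 0.3])

```text
t: 11.2
tcp_pos: [0.5091, -0.3465, 0.1982]
orientation: [-0.001, 0.326, 0.945, 0.001]
force: [0.3, 0.9, -0.6]
gripper_width: 0.0351
gripper_force: 18.0
```

Call:
drive_tool(steps=[0, 0, 0, 0, 0, 0, 0.3, 0, 0, 0, 0, 0, 0, 0.3, 0, 0, 0, 0, 0, 0, 0.3])

```text
t: 11.58
tcp_pos: [0.5101, -0.3445, 0.2004]
orientation: [-0.0, 0.325, 0.946, 0.0]
force: [0.5, 0.2, -0.6]
gripper_width: 0.035
gripper_force: 18.0
```

```bash
python3 - <<'E'
from h import *
import pickle
s,p,r=st(); print(s["t"],p.round(4),s["force"].round(2),s["gripper_width"],s["qvel"].round(3))
c=snap("wrist"); pickle.dump(c,open("w6.pkl","wb")); save(c,"w6.png",(240,80,560,320),2.5)
E
```

```text
11.575 [ 0.5101 -0.3445  0.2004] [ 0.52  0.16 -0.63] 0.03503618833323787 [-0.004 -0.001 -0.006 -0.002 -0.     0.   ]
```

View pics/w6.png

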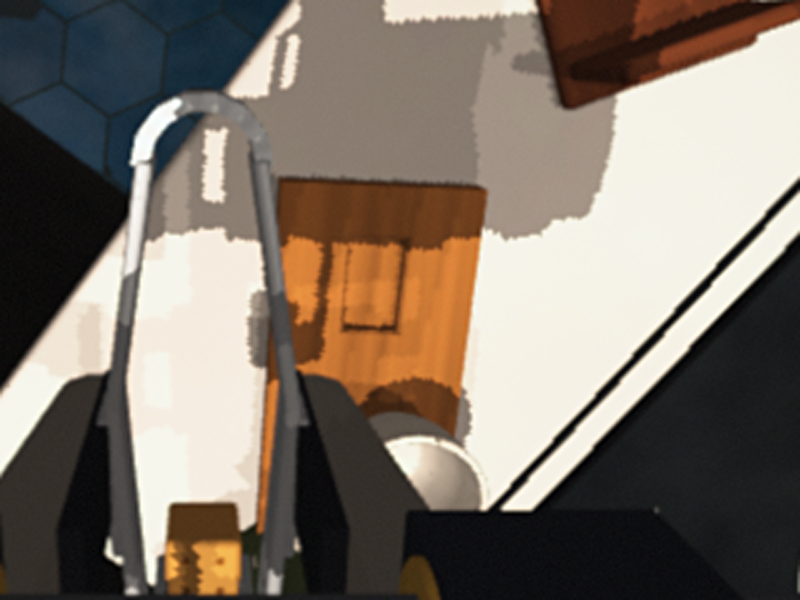

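In the crop, the bread is held straight in the jaws at (168–240, 505–600). The pocket rim is at about (346,242), (405,241), (397,331) and (343,329). The board's rear edge runs (278,180)–(487,188) and its right edge (487,188)–(457,430). I'll refine the pocket numerically with depth.

```bash
python3 - <<'E'
from h import *
import pickle
c=pickle.load(open("w6.pkl","rb")); C=cloud(c)
g=lambda x,y:(240+x/2.5-.3,80+y/2.5-.3)
ang=lambda v:np.degrees(np.arctan2(v[1],v[0])).round(2)
q=atz(c,[g(346,242),g(405,241),g(397,331),g(343,329)],.014); print("rim",q.round(4).tolist(),q.mean(0),ang(q[2]+q[3]-q[0]-q[1]))
b=atz(c,[g(278,180),g(487,188),g(457,430)],.014); print("board yaw",ang(b[1]-b[0])-90,ang(b[2]-b[1]),b.round(4).tolist(),np.linalg.norm(b[1]-b[0]))
# depth profile
u0,v0=np.round(g(374,286)).astype(int)
print((C[v0,u0-22:u0+23,2]*1000).round(0).astype(int)); print((C[v0-28:v0+29,u0,2]*1000).round(0).astype(int))
S=(slice(v0-30,v0+31),slice(u0-25,u0+26)); m=(C[S][...,2]<.0105)&(C[S][...,2]>.003)
m=cv2.morphologyEx(m.astype(np.uint8),cv2.MORPH_OPEN,np.ones((3,3)))>0
P=C[S][m]; print(len(P),cv2.minAreaRect((P[:,:2]*1000).astype(np.float32)),np.median(P[:,2]),P.mean(0))
# board edges by depth: height step .014
Z=C[...,2]; 
R_=[];B_=[]
for v in range(160,245,2):
    row=np.nonzero((Z[v,400:450]>.0075))[0]
    if len(row): R_.append(C[v,400+row.max(),:2])
R_=np.array(R_); f=cv2.fitLine((R_*1000).astype(np.float32),cv2.DIST_HUBER,0,.01,.01).ravel(); print("right edge",ang(f[:2]),f[2:])
for u in range(365,425,2):
    col=np.nonzero(Z[140:175,u]>.0075)[0]
    if len(col): B_.append(C[140+col.min(),u,:2])
f=cv2.fitLine((np.array(B_)*1000).astype(np.float32),cv2.DIST_HUBER,0,.01,.01).ravel(); print("rear edge",ang(f[:2]),f[2:])
# bread in hand
s,p,r=st(); T=r.inv().apply(C.reshape(-1,3)-p).reshape(C.shape)
im=c["image"]; k=T[280:322,300:345]; mm=(k[...,2]>.0)&(k[...,2]<.03)&(abs(k[...,1])<.016)
k=k[mm]; print(len(k)); 
if len(k): print(np.percentile(k,[2,50,98],axis=0).round(4))
E
```

```text
rim [[0.5515, -0.2959, 0.014], [0.5671, -0.2751, 0.014], [0.5996, -0.3015, 0.014], [0.5837, -0.3203, 0.014]] [ 0.57545229 -0.29818543  0.014     ] -38.1
board yaw -40.07 -39.57 [[0.511, -0.3032, 0.014], [0.5694, -0.2338, 0.014], [0.6579, -0.3069, 0.014]] 0.09073862300963056
[14 14 15 14 14 13 14 14 15 15 14  7  6  5  6  7  6  6  7  7  7  6  7  6
  7  6  5  6  6  7  8  7  7 10 12 13 13 13 15 13 13 13 14 14 13]
[ 14  14 370  14  13  13  13  12  14   8   8   6   6   7   6   7   7   7
   7   8   5   7   6   5   7   7   7   8   7   5   6   7   7   6   8   6
   7   6   8   6   5   7   7   7   7  10  13  14  12  14  12  14  14  14
  15  13  12]
785 ((576.5384521484375, -297.25531005859375), (24.465194702148438, 42.58357238769531), 50.40826416015625) 0.006725960738272974 [ 0.57673851 -0.29726149  0.00679369]
right edge -39.93 [ 617.6319  -274.56534]
rear edge 49.72 [ 541.73785 -267.4275 ]
1041
[[-0.0591 -0.0115  0.0147]
 [-0.0498  0.0006  0.0188]
 [-0.0436  0.0122  0.0293]]
```

Everything agrees. The pocket is at (0.576, -0.298) with yaw -39.8°, the measured floor is 24.5 × 42.6 mm, and the bread centre is 62.8 mm ahead of the TCP.

```bash
python3 - <<'E'
from h import *
go([.5274,-.2580,.075],-39.8)
E
```

```text
go [0.0003, 0.0001, 0.0211, 0.0397, 0.0789, 0.1255] rows 3.0
```

Call:
drive_tool(steps=[0, 0, 0.021, 0.02, 0.04, 0, 0.3, 0, 0, 0.021, 0.04, 0.079, 0, 0.3, 0, 0, 0.021, 0.04, 0.079, 0.03, 0.3, 0, 0, 0.021, 0.04, 0.079, 0.07, 0.3, 0, 0, 0.021, 0.04, 0.079, 0.11, 0.3, 0, 0, 0.021, 0.04, 0.079, 0.125, 0.3, 0, 0, 0.021, 0.04, 0.079, 0.125, 0.3, 0, 0, 0.021, 0.04, 0.079, 0.125, 0.3])

```text
t: 12.62
tcp_pos: [0.5282, -0.2592, 0.0768]
orientation: [0.001, 0.341, 0.94, 0.0]
force: [0.1, -0.3, -0.5]
gripper_width: 0.0354
gripper_force: 18.0
```

```bash
python3 - <<'E'
from h import *
import pickle
ps=[]
for i in range(4):
    s,p,r=st(); ps.append(p); c=snap("wrist")
print(s["t"],np.array(ps).round(4).tolist(),s["force"].round(2),s["gripper_width"])
p=np.mean(ps,0); go([.5274,-.2580,.0469],-39.8,(p,r))
# pocket rim + bread seen from here
pickle.dump(c,open("w7.pkl","wb")); C=cloud(c)
T=r.inv().apply(C.reshape(-1,3)-p).reshape(C.shape)
m=(T[...,2]>.012)&(T[...,2]<.025)&(abs(T[...,1])<.016)&(T[...,0]<-.035)&(T[...,0]>-.09)&(c["depth"]>0)
k=T[m]; print(len(k),np.percentile(k,[2,50,98],axis=0).round(4))
fl=(C[...,2]<.0105)&(C[...,2]>.003)&(np.hypot(C[...,0]-.576,C[...,1]+.298)<.03); P=C[fl]; print("floor seen",len(P)); 
if len(P):
  a=np.radians(-39.8);e=np.array([np.cos(a),np.sin(a)]);n=np.array([-e[1],e[0]]); d=P[:,:2]-[.576,-.2978]; print(np.percentile(d@e,[2,98]),np.percentile(d@n,[2,98]))
E
```

```text
12.775 [[0.5282, -0.2592, 0.0768], [0.5282, -0.2592, 0.0769], [0.5281, -0.2592, 0.0769], [0.528, -0.2592, 0.0767]] [-0.44 -0.26 -0.82] 0.03460535390406426
go [0.0005, 0.0014, -0.0007, 0.0014, 0.0004, 0.0299] rows 1.0
899 [[-0.0592 -0.0116  0.0148]
 [-0.0511  0.0004  0.0186]
 [-0.0435  0.0119  0.0246]]
floor seen 774
[-0.01872418  0.00702964] [-0.01253634  0.01238299]
```

Call:
drive_tool(steps=[0, 0.001, 0, 0.0014, 0.0004, 0, 0.3, 0, 0.001, 0, 0.0014, 0.0004, 0.008, 0.3, 0, 0.001, 0, 0.0014, 0.0004, 0.014, 0.3, 0, 0.001, 0, 0.0014, 0.0004, 0.018, 0.3, 0, 0.001, 0, 0.0014, 0.0004, 0.018, 0.3, 0, 0.001, 0, 0.0014, 0.0004, 0.018, 0.3])

```text
t: 13.58
tcp_pos: [0.5264, -0.2576, 0.0573]
orientation: [-0.001, 0.341, 0.94, 0.0]
force: [-0.0, -0.3, -1.5]
gripper_width: 0.0354
gripper_force: 18.0
```

```bash
python3 - <<'E'
from h import *
s,p,r=st(); print(s["t"],p.round(4),s["force"].round(2),s["ft_torque"].round(3),s["gripper_width"])
go([.5274,-.2580,.0464],-39.8)
E
```

```text
13.575 [ 0.5264 -0.2576  0.0573] [-0.01 -0.35 -1.45] [-0.001  0.048  0.001] 0.03543544599800388
go [0.0002, -0.001, -0.0006, -0.0011, 0.0003, 0.0109] rows 1.0
```

Call:
drive_tool(steps=[0, 0, 0, -0.0005, 0, 0, 0.3, 0, 0, 0, -0.0005, 0, 0.003, 0.3, 0, 0, 0, -0.0005, 0, 0.006, 0.3, 0, 0, 0, -0.0005, 0, 0.008, 0.3, 0, 0, 0, -0.0005, 0, 0.008, 0.3, 0, 0, 0, -0.0005, 0, 0.008, 0.3])

```text
t: 14.32
tcp_pos: [0.5267, -0.2578, 0.0494]
orientation: [-0.001, 0.341, 0.94, 0.0]
force: [0.5, -1.4, -1.4]
gripper_width: 0.0352
gripper_force: 18.0
```

```bash
python3 - <<'E'
from h import *
s,p,r=st(); print(s["t"],p.round(4),s["force"].round(2),s["ft_torque"].round(3),s["gripper_width"])
go([.5274,-.2580,.0464],-39.8)
E
```

```text
14.325 [ 0.5267 -0.2578  0.0494] [ 0.49 -1.4  -1.38] [-0.044  0.019 -0.035] 0.03515846234422083
go [0.0002, -0.001, -0.0007, -0.0006, 0.0003, 0.003] rows 1.0
```

Call:
drive_tool(steps=[0, 0, 0, -0.0003, 0, 0.0015, 0.3, 0, 0, 0, -0.0003, 0, 0.003, 0.3, 0, 0, 0, -0.0003, 0, 0.003, 0.3, 0, 0, 0, -0.0003, 0, 0.003, 0.3])

```text
t: 14.82
tcp_pos: [0.527, -0.258, 0.0464]
orientation: [-0.001, 0.341, 0.94, 0.0]
force: [-0.5, -0.0, -0.8]
gripper_width: 0.0354
gripper_force: 18.0
```

```bash
python3 - <<'E'
from tg import *
for i in range(3):
    s,p,r=st(); print(s["t"],p.round(4),s["force"].round(2),s["ft_torque"].round(3)); c=snap("wrist")
C=cloud(c);T=r.inv().apply(C.reshape(-1,3)-p).reshape(C.shape)
m=(T[...,2]>.012)&(T[...,2]<.022)&(abs(T[...,1])<.009)&(T[...,0]<-.046)&(T[...,0]>-.09)&(c["depth"]>0)
k=C[m]; f=lambda k:np.linalg.lstsq(np.c_[k[:,:2]-k[:,:2].mean(0),np.ones(len(k))],k[:,2],rcond=None)[0]
print("bread top",len(k),f(k),"expected z .029")
k=C[(C[...,2]>.009)&(C[...,2]<.019)&(np.hypot(C[...,0]-.56,C[...,1]+.27)<.04)]; print("board top z",np.median(k[:,2]))
m=(T[...,2]<-.022)&(T[...,2]>-.035)&(abs(T[...,1])<.025)&(T[...,0]>.012)&(T[...,0]<.06); print("blade top slope",f(T[m]))
E
```

```text
14.825 [ 0.527  -0.258   0.0464] [-0.51 -0.03 -0.81] [-0.062 -0.064  0.062]
14.875 [ 0.527  -0.2581  0.0464] [ 0.8  -0.66 -1.16] [-0.042 -0.065 -0.018]
14.925 [ 0.527  -0.258   0.0464] [ 0.88 -0.53 -1.14] [-0.028 -0.013 -0.022]
bread top 486 [-0.00102098  0.00468923  0.02862915] expected z .029
board top z 0.013579773285057856
blade top slope [-0.00546001  0.00054915 -0.02798513]
```

Call:
drive_tool(steps=[0, 0, 0, 0, 0, 0.0008, 0.3, 0, 0, 0, 0, 0, 0.0008, 0.3, 0, 0, 0, 0, 0, 0.0008, 0.3])

```text
t: 15.35
tcp_pos: [0.5269, -0.258, 0.0455]
orientation: [-0.001, 0.341, 0.94, 0.0]
force: [-0.6, 0.9, 1.0]
gripper_width: 0.0352
gripper_force: 17.9
```

Contact: vertical force went from about -1 N to +1 N. I'll release slowly to 40.5 mm and then raise straight up.

Call:
drive_tool(steps=[0, 0, 0, 0, 0, 0.0005, 0.39, 0, 0, 0, 0, 0, 0.0005, 0.4, 0, 0, 0, 0, 0, 0, 0.42, 0, 0, 0, 0, 0, 0, 0.44, 0, 0, 0, 0, 0, 0, 0.44, 0, 0, 0, 0, 0, 0, 0.44, 0, 0, 0, 0, 0, -0.01, 0.44, 0, 0, 0, 0, 0, -0.03, 0.44, 0, 0, 0, 0, 0, -0.07, 0.44, 0, 0, 0, 0, 0, -0.12, 0.44, 0, 0, 0, 0, 0, -0.15, 0.44, 0, 0, 0, 0, 0, -0.15, 0.44])

```text
t: 16.85
tcp_pos: [0.5286, -0.2589, 0.1987]
orientation: [0.002, 0.341, 0.94, 0.0]
force: [-0.2, 0.3, -1.6]
gripper_width: 0.0406
gripper_force: 4.7
```

```bash
python3 - <<'E'
from h import *
s,p,r=st(); print(s["t"],p.round(4),s["force"].round(2),s["gripper_width"],s["gripper_force"])
go([.49,-.37,.2],-39.8)
E
```

```text
16.85 [ 0.5286 -0.2589  0.1987] [-0.22  0.29 -1.63] 0.040575287970545826 4.674466028809547
go [0.001, 0.0024, -0.0006, -0.0415, -0.11, -0.0014] rows 2.0
```

Call:
drive_tool(steps=[0, 0.0015, 0, -0.01, -0.05, 0, 0.44, 0, 0.0015, 0, -0.041, -0.1, 0, 0.44, 0, 0.0015, 0, -0.041, -0.1, 0, 0.44, 0, 0.0015, 0, -0.041, -0.1, 0, 0.44, 0, 0.0015, 0, -0.041, -0.1, 0, 0.44])

```text
t: 17.48
tcp_pos: [0.4945, -0.3599, 0.1948]
orientation: [-0.002, 0.34, 0.94, 0.001]
force: [0.0, 0.4, -0.6]
gripper_width: 0.0399
gripper_force: 4.7
```

```bash
python3 - <<'E'
from h import *
import pickle
s,p,r=st(); print(s["t"],p.round(4)); c=snap("wrist"); C=cloud(c)
m=(C[...,2]>.0245)&(C[...,2]<.034)&(np.hypot(C[...,0]-.576,C[...,1]+.298)<.03)
m=cv2.morphologyEx(m.astype(np.uint8),cv2.MORPH_OPEN,np.ones((3,3)))>0
k=C[m]; print(len(k),cv2.minAreaRect((k[:,:2]*1000).astype(np.float32)))
kk=k[k[:,2]>.027]; print(np.linalg.lstsq(np.c_[kk[:,:2]-kk[:,:2].mean(0),np.ones(len(kk))],kk[:,2],rcond=None)[0])
Q=r.inv().apply(C.reshape(-1,3)-p)
P=Q[(np.abs(Q[:,2]+.0187)<.03)&(np.abs(Q[:,1])<.03)&(Q[:,0]>.012)&(Q[:,0]<.1)]
for a in (.01,.03,.05): 
    t=P[(P[:,0]>a)&(P[:,0]<a+.01)]; print(t[:,1].min().round(4),t[:,1].max().round(4),np.median(t[:,2]).round(4))
print(P[:,0].max())
# grasp-time pose on rest: TCP (.5278,-.1336), yaw -16.45
go([.5278,-.1336,.15],-16.45)
E
```

```text
17.475 [ 0.4945 -0.3599  0.1948]
650 ((575.5911254882812, -298.2106018066406), (20.56167221069336, 37.16008758544922), 51.351078033447266)
[0.00628274 0.00149618 0.02867258]
-0.0299 0.0217 -0.0281
-0.0167 0.0173 -0.0284
-0.013 0.0131 -0.0285
0.07137589855156418
go [0.0009, -0.0029, -0.2593, 0.1191, 0.1952, 0.0457] rows 4.0
```

The shortbread is seated: centre (0.5756, -0.2982), top at 0.0287 and flat, yaw about -39°. Now I'll return the tongs.

Call:
drive_tool(steps=[0, 0, -0.05, 0.025, 0.04, 0, 0.44, 0, 0, -0.1, 0.05, 0.08, 0, 0.44, 0, 0, -0.16, 0.075, 0.12, 0.01, 0.44, 0, -0.001, -0.21, 0.1, 0.16, 0.03, 0.44, 0, -0.002, -0.259, 0.119, 0.195, 0.046, 0.44, 0, -0.002, -0.259, 0.119, 0.195, 0.046, 0.44, 0, -0.002, -0.259, 0.119, 0.195, 0.046, 0.44, 0, -0.002, -0.259, 0.119, 0.195, 0.046, 0.44])

```text
t: 18.52
tcp_pos: [0.5283, -0.136, 0.1505]
orientation: [0.0, 0.144, 0.99, 0.0]
force: [-1.0, -0.7, -1.1]
gripper_width: 0.0405
gripper_force: 4.7
```

```bash
python3 - <<'E'
from h import *
s,p,r=st(); print(s["t"],p.round(4),s["force"].round(2),s["gripper_width"])
go([.5278,-.1336,.0375],-16.45)
E
```

```text
18.525 [ 0.5283 -0.136   0.1505] [-1.03 -0.68 -1.09] 0.040548191100340004
go [0.0007, 0.0004, -0.0018, 0.0012, 0.0021, 0.113] rows 2.0
```

Call:
drive_tool(steps=[0, 0, -0.0015, 0.001, 0.002, 0.04, 0.44, 0, 0, -0.0015, 0.001, 0.002, 0.07, 0.44, 0, 0, -0.0015, 0.001, 0.002, 0.09, 0.44, 0, 0, -0.0015, 0.001, 0.002, 0.102, 0.44, 0, 0, -0.0015, 0.001, 0.002, 0.107, 0.44, 0, 0, -0.0015, 0.001, 0.002, 0.107, 0.44, 0, 0, -0.0015, 0.001, 0.002, 0.107, 0.44])

```text
t: 19.4
tcp_pos: [0.5281, -0.133, 0.0437]
orientation: [0.001, 0.143, 0.99, 0.001]
force: [0.7, -0.1, -0.8]
gripper_width: 0.0401
gripper_force: 4.7
```

```bash
python3 - <<'E'
from h import *
s,p,r=st(); print(s["t"],p.round(4),s["force"].round(2),s["gripper_width"])
go([.5278,-.1336,.0375],-16.45)
E
```

```text
19.4 [ 0.5281 -0.133   0.0437] [ 0.67 -0.07 -0.78] 0.040142941397595236
go [0.0008, 0.0005, 0.0004, 0.0002, -0.0007, 0.0062] rows 1.0
```

Call:
drive_tool(steps=[0, 0, 0, 0, -0.0005, 0.003, 0.44, 0, 0, 0, 0, -0.0005, 0.0055, 0.44, 0, 0, 0, 0, -0.0005, 0.0062, 0.44, 0, 0, 0, 0, -0.0005, 0.0062, 0.44])

```text
t: 19.9
tcp_pos: [0.5275, -0.1333, 0.037]
orientation: [-0.0, 0.143, 0.99, 0.001]
force: [-0.2, -0.7, 3.5]
gripper_width: 0.0409
gripper_force: 4.7
```

The tongs have touched the saddles. I'll open slowly and rise.

Call:
drive_tool(steps=[0, 0, 0, 0, 0, -0.0005, 0.46, 0, 0, 0, 0, 0, -0.0005, 0.5, 0, 0, 0, 0, 0, -0.0005, 0.6, 0, 0, 0, 0, 0, -0.0005, 0.65, 0, 0, 0, 0, 0, -0.0005, 0.65, 0, 0, 0, 0, 0, -0.02, 0.65, 0, 0, 0, 0, 0, -0.06, 0.65, 0, 0, 0, 0, 0, -0.11, 0.65, 0, 0, 0, 0.04, 0, -0.16, 0.65, 0, 0, 0, 0.087, 0, -0.193, 0.65, 0, 0, 0, 0.087, 0, -0.193, 0.65, 0, 0, 0, 0.087, 0, -0.193, 0.65])

```text
t: 21.4
tcp_pos: [0.4445, -0.1091, 0.2299]
orientation: [0.0, 0.143, 0.99, 0.001]
force: [0.5, -0.5, -0.7]
gripper_width: 0.0597
gripper_force: 0.0
```

```bash
python3 - <<'E'
from h import *
import pickle
s,p,r=st(); print(s["t"],p.round(4),s["force"].round(2),s["gripper_width"])
c=snap("wrist"); d=pickle.load(open("w2.pkl","rb"))
for k in (d,c):
    C=cloud(k); z=C[...,2]; m=(z>.058)&(z<.075)&(C[...,0]<.62)&(C[...,0]>.43)&(np.abs(C[...,1]+.13)<.06)
    P=C[m]; print(m.sum(),P.mean(0).round(4),np.median(P[:,2]).round(4),P[:,0].min().round(4),P[:,0].max().round(4)); x,y,vx,vy=0,0,*cv2.fitLine((P[:,:2]*1000).astype(np.float32),cv2.DIST_L2,0,.01,.01).ravel()[:2]; print(np.degrees(np.arctan2(vy,vx)))
t0=pickle.load(open("top.pkl","rb")); t=snap("top")
D=np.abs(t["image"].astype(int)-t0["image"]).sum(2)
for n,b in dict(mac=(222,210,238,228),shaker=(208,172,226,192),cup=(412,158,436,180),bread_old=(244,210,256,228),rest=(345,178,380,225)).items(): print(n,D[b[1]:b[3],b[0]:b[2]].mean().round(1),D[b[1]:b[3],b[0]:b[2]].max())
E
```

```text
21.4 [ 0.4445 -0.1091  0.2299] [ 0.53 -0.51 -0.74] 0.05968603573839512
963 [ 0.5227 -0.1319  0.0643] 0.065 0.4592 0.6051
-17.260345
987 [ 0.5235 -0.1314  0.0644] 0.065 0.4588 0.6058
-16.215914
mac 22.0 36
shaker 23.2 44
cup 20.6 36
bread_old 65.4 216
rest 186.0 626
```

The tongs are back within 1 mm and about 1° of where they lay. The macaron, shaker and cup are unmoved, and the robot is clear, so I'll hand in.

```bash
python3 -c "
from plant import robot
print(robot.finish_job())"
```

```text
the job is handed in; nothing more can be done
None
```

The job is handed in at about 21 s: the shortbread measured flat and square in the pocket, the tongs are back on their rest within about 1 mm, and the macaron, cup and sugar shaker are unmoved.

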